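Clamp the telescoping cellar lamp in its dock and hold it drawn out

TASK

The telescoping lamp stands loose in its bench dock: swing the dock's toggle clamp over centre so that its fork locks the lamp's foot down. Then squeeze the catch button in the lamp's head, draw the head straight up past the first stop to the second stop, where it is fully out, and finish while holding it there with the button still squeezed, since it slides back when let go. Leave the clamp locked and the foot seated in the dock, and leave the bottle, cup and wooden box alone.

Things in the scene. Friction and masses are not known exactly. Their poses are not given: they have to be found in the camera images.
- dock: Fixed dock on the work surface: dark steel plate 150 x 215 mm, 12 mm thick, with six low lugs that seat the lamp's round foot and, at its +y end, a toggle clamp. Origin: underside of the plate, under the lamp's axis; z up. The clamp's hinge axis is parallel to the dock's x axis. The plate covers x -75 to 75 mm and y -75 to 140 mm in this frame.
- clamp_hinge (a point): Centre of the clamp's hinge axis: 95 mm to +y of the dock's origin, 31 mm above the work surface; its axes are the dock's axes.
- clamp_knob (a point): Centre of the black ball knob (28 mm diameter) on the clamp's handle (10 mm rod), 85 mm from the hinge axis, above the dock's y axis. Open: the handle lies outward (dock +y), 0.27 rad above level, knob 54 mm above the table. Shut: nearly upright, knob 13 mm outward of the hinge, 115 mm high. Pinched along the dock's x axis, the ball turns between the pads as the tool follows the arc.
- fork: The clamp's moving part: fork, handle and knob in one piece; origin on the hinge axis, axes parallel to the dock's when the clamp is open. The two tines, 10 mm thick and 45 mm apart inside, reach 122 mm from the hinge.
- clamp (a joint): Angle of the toggle clamp, rad: 0 open (the steel fork's two tines stand up steeply beside the lamp), grows as the knob swings up and over towards the lamp; 1.15 when the tines lie level on the foot, either side of the sleeve. Over-centre spring: pushes back to open below about 0.33 (12 N at the knob at first), snaps shut by itself beyond; shut, it holds the foot down with about 20 N.
- lamp: Loose telescoping lamp, 0.7 kg: round dark steel foot 96 mm in diameter, 14 mm thick, seated in the dock 12 mm above the table; aluminium sleeve 34 mm in diameter, top 124 mm above the foot's underside; white light tubes inside; black head on top. Origin: centre of the foot's underside; z up along the lamp. Its yaw in the dock varies; the button is on its +y side.
- column (a joint): How far the head is drawn up out of the sleeve, m: 0 fully in, 0.05 the first stop (the catch drops in there if the button is let out), 0.10 the second stop, a hard end of travel with no catch: let go there, it slides back to the first stop. A return spring and the weight pull it back with 7 to 9 N. With the button out the catch blocks it at 0.
- head: The black head on the inner tube, 30 (x) x 38 (y) x 42 (z) mm; origin at the centre of its underside, 128 mm above the lamp's origin when fully in (140 mm above the work surface); axes parallel to the lamp's.
- head_grip (a point): Middle of the head, 21 mm above its underside: the point to grip. Closing the fingers along the lamp's y axis, one pad on the button and one on the plain face across from it (43 mm apart, 39 mm with the button in), squeezes the button.
- button_face (a point): Centre of the button's outer face: a grey plate 22 mm wide and 28 mm tall on the +y side of the head, standing 5 mm proud.
- button (a joint): How far the button is squeezed in, m: 0 out, 0.004 fully in (2 N to start, about 5 N fully in); the catch is free beyond about 0.003.
- bottle: Standing green wine bottle, 74 mm diameter, 290 mm tall, origin at the centre of its underside. Bystander.
- cup: Steel tasting cup, 76 mm across the rim, 75 mm tall, origin at the centre of its underside. Bystander.
- stopper_box: Closed wooden box 90 x 130 x 60 mm, origin at the centre of its underside. Bystander.
Things that resemble listed ones, but are neither listed nor needed, are in the scene too. Leave any pink or turquoise look-alike of the lamp alone.

How it is judged:
By the outcome, as a careful person would: the job done as asked, in the order asked, and still so for the second after the job is handed in, while the arm keeps its last pose, push and grip.
It also fails if it takes over 51 s, if anything falls off the work surface, if the arm or the gripper's body presses on something with over 40 N, if the wrist force passes 120 N, or if a joint passes its speed limit or range.

ROBOT

A 7-joint arm with a two-finger parallel gripper is mounted at the origin on the work surface. World frame = base frame: x ahead of the robot, y to its left, z up, the work surface at z = 0. Lengths are in m, angles in rad, forces in N, time in s.
With the tool pointing down it reaches from about 0.35 to 0.775 m from the base axis. Payload 3.1 kg.
Tool frame: the origin (TCP) lies midway between the tips of the shut fingers; the grasp point (between the pads) lies grip_depth behind it (grip_depth is the distance from the TCP to the grasp point, in m); z points along the fingers, y is the line along which they close (so a half turn about z gives the same grasp; the last joint's range is limited). The gripper opens to 85 mm and grips with 20 to 120 N. Pads are 22 mm wide; open, the fingers measure 114 mm over their backs; the gripper's body (76 mm by 85 mm) begins 54 mm behind the grasp point. The pads swing forward as they close: fully open they stand 13 mm farther back than shut.
Start: joints at [-1.247, 0.311, 0.014, 1.512, -0.004, 1.319, -0.027], TCP at [0.197, 0.514, 0.231] pointing down, gripper open.
Joint ranges: [-2.7, 2.7], [-0.3, 1.91], [-1.27, 1.3], [0.12, 2.57], [-1.44, 4.58], [0.2, 2.03], [-3.05, 3.05]. Speed limits (rad/s): [2.79, 2.79, 3.14, 3.14, 3.14, 3.14, 3.14].

INTERFACE

Orientations are given as [roll, pitch, yaw] about the fixed x, y, z axes, in that order (R = Rz(yaw) Ry(pitch) Rx(roll)).
In Python, from plant import get_state, read_camera, camera_info, finish_job, grip_depth gives the robot as it stands.
- The arm moves only by the tool apply_moves, never from a script. Its arguments are lists of equal length, an entry for each row: "angular": the turn, a rotation vector about the world's x, y, z in parts of the range, where 1.0 means 180 degrees, a list of three; "dp": the shift along the world's x, y, z in parts of the range, where 1.0 means 0.75 m, a list of three; "fingers": the opening, from 0 (shut) to 1 (fully open). In form: {"angular": [[ax, ay, az], ...], "dp": [[dx, dy, dz], ...], "fingers": [fingers, ...]}. A call has 1 to 12 rows; each row is the pose to reach, as a shift and turn from the pose commanded when the call began; what a row does not reach only later rows make up. A row lasts 1/12 s, in which the tool goes at most 41.7 mm and 7.16 degrees, less where a joint would pass 70% of its speed; a pose out of reach is approached as far as the arm can. Shift and turn numbers lie between -1 and 1, and a call with a number outside is refused. A call with a gripper value outside its range is refused whole. The fingers move at their own pace and stop on an object; "squeeze" is the grip in N (left out, the last holds). Time passes only in rows, so rows that repeat a pose let the fingers close. It gives the time, the measured TCP pose, the force, the opening and the grip force at its end, in the units of the state.
- get_state(): the state, without advancing time (a new reading comes with each control period).
- read_camera(name): name is "scene" or "top"; returns the picture (384x512x3 uint8, red, green, blue); there is no depth.
- camera_info(name): a dict with "K" (3x3 intrinsics, pixels), "rvec" (rotation vector, rad) and "tvec" (3), from world to camera coordinates, as OpenCV has them. Camera axes: x right, y down, z forward; pixel columns grow to the right and rows downward; lengths in m; the calibration is good to about 2 mm. A picture is of the moment at which its call begins. camera_info takes no time and is no camera call.
- finish_job(): hands the job in; it is judged then, once.
The state is a dict: "time_s": time; "joint_positions": joint angles; "dq": joint speeds; "effort": joint torques, N m; "ee_pos": TCP position; "tool_rot": TCP orientation; "wrist_force": force on the tool from outside, world axes, zero at the start; "moment": the same for the moment, N m; "finger_gap": finger opening in m; "grip_force": force on a finger pad.
Only numpy, scipy, OpenCV 4.12 (cv2) and the standard library are available. Lean on these libraries where they do the work, as an engineer would, in place of code of your own. Each camera call takes 0.05 s, during which the arm holds its last target. There are 200 camera calls.

## Working session

There is one attempt and no reset: what is moved stays moved. The work goes in short steps, Python scripts to look and compute and a tool call to move; the robot and the scene stay as the last step left them, time stands still between calls to the robot, and variables do not carry over. Pictures are saved under pics/ and viewed, at most 10 in all, crops included, and the job is handed in when it is done.

Besides the shell and the picture viewer there is one more tool, called after "Emit:" as a command line: name --argument value ..., lists and objects as JSON in quotes. apply_moves: Moves the arm, as the interface text tells. Its arguments: {"type":"object","properties":{"angular":{"type":"array"},"dp":{"type":"array"},"fingers":{"type":"array"},"squeeze":{"type":"number"}},"required":["angular","dp","fingers"]}

```bash
mkdir -p pics; python3 - <<'E'
from plant import *
import cv2
print(get_state(), grip_depth)
for n in("scene","top"):
    cv2.imwrite(f"pics/{n}0.png",read_camera(n)[:,:,::-1]); print(n,camera_info(n))
E
```

```text
{'time_s': 0.0, 'joint_positions': array([-1.24669713,  0.31175109,  0.01398661,  1.5130447 , -0.0044084 ,
        1.31922075, -0.02718436]), 'dq': array([-0.00041435, -0.00054701,  0.00057138,  0.00045516,  0.00158668,
       -0.00102322, -0.000113  ]), 'effort': array([ 1.95547441e-04, -3.79904151e+01,  1.46068172e-01, -2.30586380e+01,
        1.22639135e-02,  1.35690370e-02,  3.38324824e-06]), 'ee_pos': array([0.19645426, 0.51293321, 0.23021211]), 'tool_rot': array([-3.13920121e+00,  8.79729786e-05,  2.77588906e+00]), 'wrist_force': array([-0.14698416,  0.30374589, -0.40585748]), 'moment': array([-0.015373  ,  0.0081231 ,  0.02735778]), 'grip_force': 0.0, 'finger_gap': 0.08523398852132781} 0.0187
scene {'K': array([[441.75060953,   0.        , 255.55116387],
       [  0.        , 441.75060953, 193.51214196],
       [  0.        ,   0.        ,   1.        ]]), 'rvec': array([ 2.19339839,  1.15822118, -0.44741298]), 'tvec': array([-0.2337658 , -0.29057075,  1.95035916])}
top {'K': array([[374.6906808 ,   0.        , 255.91681065],
       [  0.        , 374.6906808 , 199.69039656],
       [  0.        ,   0.        ,   1.        ]]), 'rvec': array([ 2.2141772 , -2.18478756,  0.05670565]), 'tvec': array([-0.06937837,  0.53991754,  1.18799331])}
```

View pics/scene0.png

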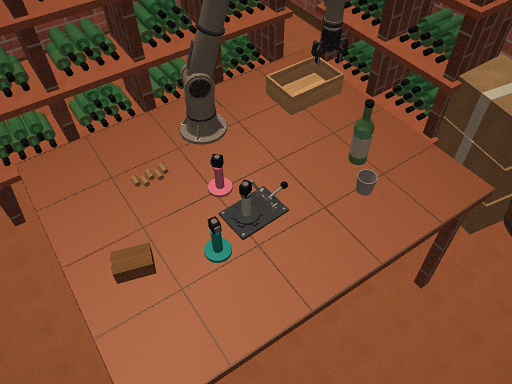

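View pics/top0.png

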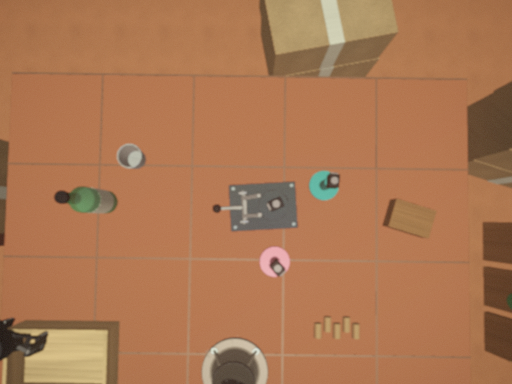

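The candidates are the pink-footed lamp at scene (218,175), the turquoise-footed one at (216,240), and the dark-footed one in the steel dock at (247,200), top (276,204). Only the dark one has a dark foot and sits in the dock with the clamp, so I'll confirm it in a crop.

```bash
python3 - <<'E'
import cv2,numpy as np
a=cv2.imread("pics/top0.png")[172:242,205:305]; b=cv2.imread("pics/scene0.png")[170:245,200:300]
f=lambda i:cv2.resize(i,None,fx=4,fy=4,interpolation=cv2.INTER_CUBIC)
c=np.vstack([f(a),f(b)]); cv2.imwrite("pics/crop1.png",cv2.convertScaleAbs(np.hstack([f(a)[:280],f(b)[:280]]),alpha=1.8,beta=15))
E
```

```text
(no output)
```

View pics/crop1.png

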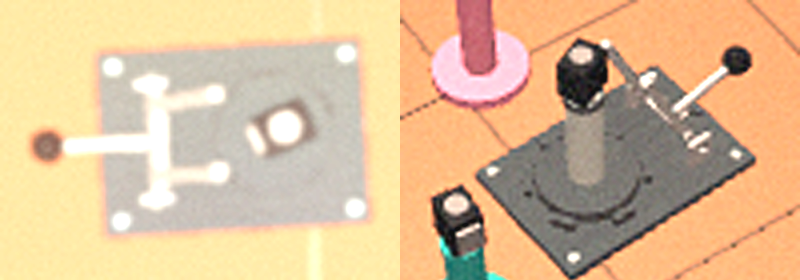

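Confirmed: the dark-footed lamp in the dock is the target. In the crop, its light button sits toward the clamp and slightly to robot -x, near crop (258,139), with the head centre near (285,127). The knob is at (46,146).

```bash
cat > h.py <<'E'
import cv2,numpy as np
from plant import *
def back(n,uv,z):
    c=camera_info(n);R=cv2.Rodrigues(c["rvec"])[0];o=-R.T@c["tvec"]
    p=cv2.undistortPoints(np.array(uv,float).reshape(-1,1,2),c["K"],None).reshape(-1,2)
    d=np.c_[p,np.ones(len(p))]@R
    return o+d*((z-o[2])/d[:,2])[:,None]
def proj(n,P):
    c=camera_info(n);return cv2.projectPoints(np.array(P,float).reshape(-1,1,3),c["rvec"],c["tvec"],c["K"],None)[0].reshape(-1,2)
E
python3 - <<'E'
from h import *
np.set_printoptions(precision=4,suppress=True)
t=lambda L:np.array(L,float)/4+[205,172]-0.375
C=back("top",t([[97,50],[358,38],[372,222],[107,238]]),.012)[:,:2]
M=np.array([[75,140],[75,-75],[-75,-75],[-75,140]])/1e3
a=C-C.mean(0);b=M-M.mean(0)
yaw=np.arctan2((b[:,0]*a[:,1]-b[:,1]*a[:,0]).sum(),(a*b).sum());R=np.array([[np.cos(yaw),-np.sin(yaw)],[np.sin(yaw),np.cos(yaw)]])
o=C.mean(0)-R@M.mean(0)
print("dock",o,yaw,C-(o+M@R.T))
print("knob",back("top",t([[46,146]]),.054),"pred",o+R@[0,.095+.085*np.cos(.27)])
s=lambda L:np.array(L,float)/4+[200,170]-0.375
print("knob scene",back("scene",s([[336+0,60]])+[0,0],.054), s([[336,60]]))
print("head top",back("top",t([[286,127]]),.182),"scene",back("scene",s([[182,55]]),.182))
h=back("top",t([[286,127]]),.182)[0];bt=back("top",t([[258,139]]),.165)[0]
print("btn",bt,"yaw",np.degrees(np.arctan2(-(bt-h)[0],(bt-h)[1])))
# overlay for yaws
for n,off,sc in(("top",(205,172),0),("scene",(200,170),0)):
  pass
def model(im,n,off,yw):
  k=6
  x0,y0=[int(v) for v in proj(n,[[*o,.16]])[0]-[20,20]]
  cr=cv2.resize(im[y0:y0+42,x0:x0+42],None,fx=k,fy=k,interpolation=cv2.INTER_CUBIC);cr=cv2.convertScaleAbs(cr,alpha=2,beta=15)
  c,s_=np.cos(yw),np.sin(yw)
  def line(p):
    P=[[o[0]+c*x-s_*y,o[1]+s_*x+c*y,z] for x,y,z in p]
    q=((proj(n,P)-[x0,y0]+.5)*k*8).astype(int); cv2.polylines(cr,[q],True,(0,255,0),1,cv2.LINE_AA,3)
  for z in(.14,.182): line([(x*.015,y*.019,z) for x,y in((1,1),(1,-1),(-1,-1),(-1,1))])
  line([(x*.011,.024,.161+z*.014) for x,z in((1,1),(1,-1),(-1,-1),(-1,1))])
  return cr
rows=[]
for n in("top","scene"):
  im=cv2.imread(f"pics/{n}0.png"); rows.append(np.hstack([model(im,n,None,np.radians(d)) for d in(15,25,35)]))
cv2.imwrite("pics/ov.png",np.vstack(rows))
E
```

```text
dock [ 0.5238 -0.1176] 0.06994264251398348 [[ 0.0009 -0.0019]
 [-0.0016  0.0029]
 [ 0.0006  0.001 ]
 [ 0.0001 -0.0019]]
knob [[0.5111 0.0606 0.054 ]] pred [0.5114 0.0589]
knob scene [[0.5138 0.0623 0.054 ]] [[283.625 184.625]]
head top [[ 0.5234 -0.1173  0.182 ]] scene [[ 0.526  -0.1128  0.182 ]]
btn [ 0.5154 -0.0987  0.165 ] yaw 23.400758801017247
```

View pics/ov.png

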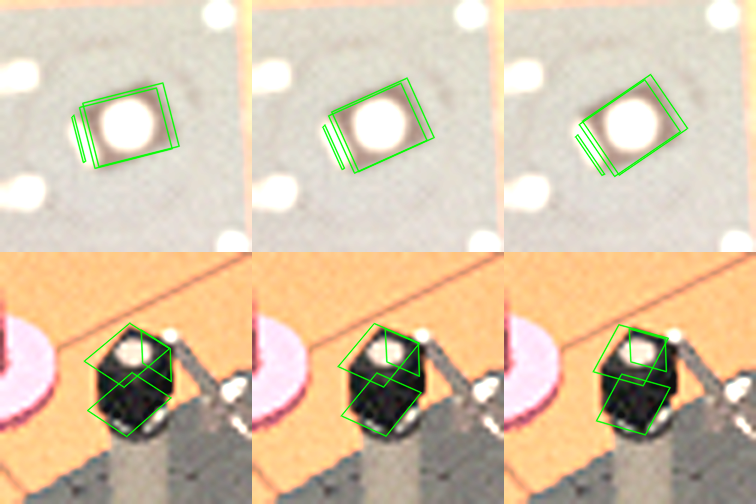

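The 25° overlay fits the head in the top view. That gives the dock at about (0.524, -0.117) with yaw 4°, the knob at about (0.512, 0.061), and the button facing world direction 115°. I'll move above the knob.

Careful with the scale: shifts go in shares of 0.75 m and turns go in shares of 180 degrees. That gives: -0.367 m / 0.75 = -0.4893, -0.12 m / 0.75 = -0.16, -65 degrees / 180 = -0.3611.

Emit:
apply_moves --angular '[[0, 0, -0.0389], [0, 0, -0.0778], [0, 0, -0.1167], [0, 0, -0.1556], [0, 0, -0.1944], [0, 0, -0.2333], [0, 0, -0.2722], [0, 0, -0.3111], [0, 0, -0.3444], [0, 0, -0.3611], [0, 0, -0.3611], [0, 0, -0.3611]]' --dp '[[0.02, -0.0293, 0], [0.0507, -0.072, 0], [0.0813, -0.116, 0], [0.112, -0.16, 0], [0.1427, -0.204, 0], [0.1733, -0.248, 0], [0.204, -0.292, 0], [0.2347, -0.336, 0], [0.2653, -0.38, 0], [0.296, -0.424, 0], [0.32, -0.46, 0], [0.34, -0.4893, 0]]' --fingers '[1, 1, 1, 1, 1, 1, 1, 1, 1, 1, 1, 1]' --squeeze 30

```text
time_s: 1.1
ee_pos: [0.4527, 0.1432, 0.2311]
tool_rot: [3.142, 0.001, 1.638]
wrist_force: [-0.2, 0.2, -0.4]
finger_gap: 0.0856
grip_force: 0.0
```

To row units: -0.1 m / 0.75 = -0.1333, -0.09 m / 0.75 = -0.12.

Emit:
apply_moves --angular '[[0, 0, 0], [0, 0, 0], [0, 0, 0], [0, 0, 0], [0, 0, 0], [0, 0, 0], [0, 0, 0], [0, 0, 0], [0, 0, 0]]' --dp '[[0.024, -0.0347, 0], [0.048, -0.0693, 0], [0.0667, -0.0973, 0], [0.08, -0.1147, -0.0133], [0.08, -0.1147, -0.04], [0.08, -0.1147, -0.08], [0.08, -0.1147, -0.12], [0.08, -0.1147, -0.1333], [0.08, -0.1147, -0.1333]]' --fingers '[1, 1, 1, 1, 1, 1, 1, 1, 1]'

```text
time_s: 1.85
ee_pos: [0.5087, 0.0605, 0.1282]
tool_rot: [-3.134, 0.001, 1.641]
wrist_force: [-0.3, -0.6, 0.6]
finger_gap: 0.0851
grip_force: 0.0
```

```bash
python3 - <<'E'
from h import *
s=get_state();print(s["time_s"],s["ee_pos"],s["tool_rot"],s["joint_positions"],s["wrist_force"])
a=read_camera("scene")[:,:,::-1];b=read_camera("top")[:,:,::-1]
f=lambda i:cv2.convertScaleAbs(cv2.resize(i,(400,400),interpolation=cv2.INTER_CUBIC),alpha=1.6,beta=10)
cv2.imwrite("pics/c2.png",np.hstack([f(a[120:220,215:315]),f(b[150:250,180:280])]))
E
```

```text
1.85 [0.50871477 0.06048458 0.12822678] [-3.13389506e+00  1.05121534e-03  1.64140998e+00] [-0.55676833  0.34908689  0.51543848  1.77534812 -0.19162638  1.07510828
  0.09636164] [-0.32210244 -0.58439875  0.6176226 ]
```

View pics/c2.png

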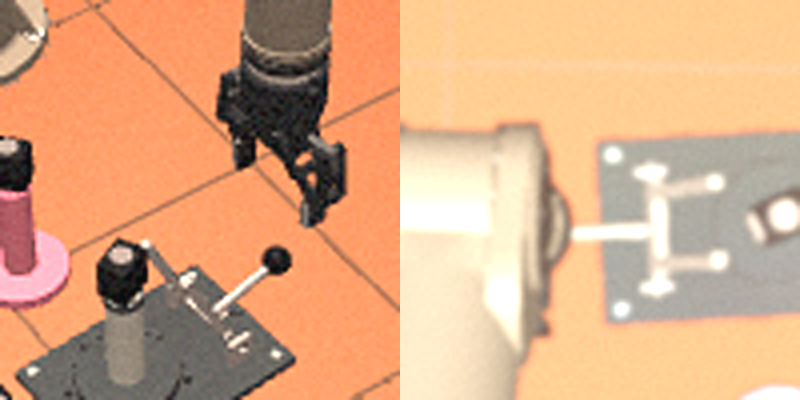

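The scene crop shows the gripper open above the knob, at crop (278,260), and the dock is undisturbed. I'll descend and pinch the ball.

To row units: -0.098 m / 0.75 = -0.1307, 0.003 m / 0.75 = 0.004.

Emit:
apply_moves --angular '[[0, 0, 0], [0, 0, 0], [0, 0, 0], [0, 0, 0], [0, 0, 0], [0, 0, 0], [0, 0, 0], [0, 0, 0], [0, 0, 0], [0, 0, 0], [0, 0, 0], [0, 0, 0]]' --dp '[[0.004, 0, -0.02], [0.004, 0, -0.0467], [0.004, 0, -0.0733], [0.004, 0, -0.1], [0.004, 0, -0.12], [0.004, 0, -0.1307], [0.004, 0, -0.1307], [0.004, 0, -0.1307], [0.004, 0, -0.1307], [0.004, 0, -0.1307], [0.004, 0, -0.1307], [0.004, 0, -0.1307]]' --fingers '[1, 1, 1, 1, 1, 1, 0.7, 0.4, 0.3, 0.2, 0.1, 0.1]' --squeeze 30

```text
time_s: 2.95
ee_pos: [0.5117, 0.0606, 0.0342]
tool_rot: [-3.135, -0.001, 1.641]
wrist_force: [-7.4, -0.5, 11.2]
finger_gap: 0.0262
grip_force: 28.8
```

Emit:
apply_moves --angular '[[0, 0, 0], [0, 0, 0], [0, 0, 0], [0, 0, 0]]' --dp '[[0, 0, 0], [0, 0, 0], [0, 0, 0], [0, 0, 0]]' --fingers '[0.1, 0.1, 0.1, 0.1]'

```text
time_s: 3.28
ee_pos: [0.5117, 0.0606, 0.0342]
tool_rot: [-3.136, -0.001, 1.641]
wrist_force: [-7.6, -1.0, 9.3]
finger_gap: 0.0258
grip_force: 28.9
```

The gap reads under 28 mm with an upward force, so the pads are about 5 mm above the ball's centre. I'll reopen a bit, lower and close again.

To row units: -0.005 m / 0.75 = -0.0067, -0.002 m / 0.75 = -0.0027.

Emit:
apply_moves --angular '[[0, 0, 0], [0, 0, 0], [0, 0, 0], [0, 0, 0], [0, 0, 0], [0, 0, 0], [0, 0, 0], [0, 0, 0], [0, 0, 0]]' --dp '[[0, 0, 0], [0, 0, 0], [-0.0027, 0, -0.0067], [-0.0027, 0, -0.0067], [-0.0027, 0, -0.0067], [-0.0027, 0, -0.0067], [-0.0027, 0, -0.0067], [-0.0027, 0, -0.0067], [-0.0027, 0, -0.0067]]' --fingers '[0.5, 0.5, 0.5, 0.4, 0.2, 0.1, 0.1, 0.1, 0.1]'

```text
time_s: 4.03
ee_pos: [0.5117, 0.0607, 0.028]
tool_rot: [-3.14, -0.0, 1.641]
wrist_force: [-4.0, -0.2, 2.2]
finger_gap: 0.0262
grip_force: 29.4
```

To row units: 0.0409 m / 0.75 = 0.0545, 0.0376 m / 0.75 = 0.0501.

Emit:
apply_moves --angular '[[0, 0, 0], [0, 0, 0], [0, 0, 0], [0, 0, 0], [0, 0, 0], [0, 0, 0], [0, 0, 0], [0, 0, 0], [0, 0, 0], [0, 0, 0]]' --dp '[[0.0001, -0.002, 0.0061], [0.0003, -0.004, 0.0123], [0.0005, -0.0067, 0.0183], [0.0007, -0.0097, 0.0241], [0.0009, -0.0131, 0.0297], [0.0012, -0.0167, 0.0351], [0.0015, -0.0207, 0.0404], [0.0017, -0.0248, 0.0453], [0.0021, -0.0293, 0.0501], [0.0024, -0.034, 0.0545]]' --fingers '[0.1, 0.1, 0.1, 0.1, 0.1, 0.1, 0.1, 0.1, 0.1, 0.1]'

```text
time_s: 4.87
ee_pos: [0.5138, 0.0325, 0.0717]
tool_rot: [-3.14, 0.001, 1.64]
wrist_force: [-9.4, -2.5, 8.5]
finger_gap: 0.0263
grip_force: 31.5
```

To row units: -0.0436 m / 0.75 = -0.0581, 0.001 m / 0.75 = 0.0013.

Emit:
apply_moves --angular '[[0, 0, 0], [0, 0, 0], [0, 0, 0], [0, 0, 0], [0, 0, 0], [0, 0, 0], [0, 0, 0], [0, 0, 0], [0, 0, 0], [0, 0, 0], [0, 0, 0], [0, 0, 0]]' --dp '[[0, -0.0049, 0.004], [0, -0.0101, 0.008], [0, -0.0157, 0.0115], [0, -0.0213, 0.0149], [0.0007, -0.0272, 0.0177], [0.0013, -0.0331, 0.0204], [0.0013, -0.0393, 0.0225], [0.0013, -0.0455, 0.0245], [0.0013, -0.0519, 0.0259], [0.0027, -0.0581, 0.0272], [0.0027, -0.0581, 0.0272], [0.0027, -0.0581, 0.0272]]' --fingers '[0.1, 0.1, 0.1, 0.1, 0.1, 0.1, 0.1, 0.1, 0.1, 0.1, 0.1, 0.1]'

```text
time_s: 5.87
ee_pos: [0.5158, 0.0003, 0.0878]
tool_rot: [-3.14, -0.01, 1.647]
wrist_force: [2.0, 12.0, -17.0]
finger_gap: 0.0265
grip_force: 30.9
```

To row units: 0.18 m / 0.75 = 0.24, 0.16 m / 0.75 = 0.2133.

Emit:
apply_moves --angular '[[0, 0, 0], [0, 0, 0], [0, 0, 0], [0, 0, 0], [0, 0, 0], [0, 0, 0], [0, 0, 0], [0, 0, 0], [0, 0, 0], [0, 0, 0], [0, 0, 0], [0, 0, 0]]' --dp '[[0, 0, 0], [0, 0, 0], [0, 0, 0], [0, 0, 0], [0, 0, 0.0267], [0, 0, 0.0667], [0, 0, 0.1067], [0, 0, 0.1467], [0, 0, 0.1867], [0, 0, 0.2133], [0, 0.04, 0.24], [0, 0.0667, 0.24]]' --fingers '[0.6, 0.8, 1, 1, 1, 1, 1, 1, 1, 1, 1, 1]'

```text
time_s: 6.87
ee_pos: [0.5199, 0.041, 0.2756]
tool_rot: [3.13, -0.001, 1.638]
wrist_force: [1.3, 0.9, -0.6]
finger_gap: 0.0854
grip_force: 0.0
```

```bash
python3 - <<'E'
from h import *
s=get_state();print(s["time_s"],s["ee_pos"],s["tool_rot"],s["joint_positions"],s["wrist_force"])
a=read_camera("scene")[:,:,::-1];b=read_camera("top")[:,:,::-1]
f=lambda i:cv2.convertScaleAbs(cv2.resize(i,(400,400),interpolation=cv2.INTER_CUBIC),alpha=1.6,beta=10)
cv2.imwrite("pics/c3.png",np.hstack([f(a[150:250,205:305]),f(b[150:250,220:320])]))
E
```

```text
6.8667 [0.51991213 0.04102404 0.2756275 ] [ 3.12950626e+00 -1.45937732e-03  1.63776676e+00] [-0.540508    0.23796412  0.5382418   1.53326793 -0.12521401  1.39228819
  0.07307366] [ 1.31517737  0.87814911 -0.641062  ]
```

View pics/c3.png

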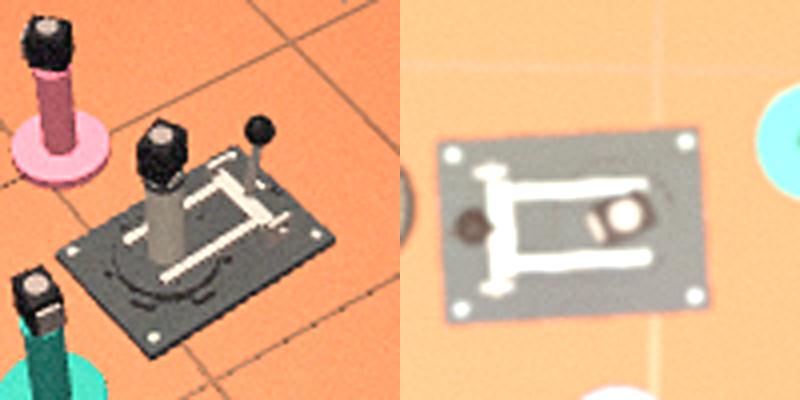

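The crop shows the handle upright, with the knob at scene crop (260,130), and both tines lying flat beside the sleeve. I'll verify the angle and the head pose numerically.

```bash
python3 - <<'E'
from h import *
np.set_printoptions(precision=4,suppress=True)
o=np.array([.5238,-.1176]);yd=np.array([-.0699,.9976])
def kn(j): a=.27+j;return [*(o+yd*(.095+.085*np.cos(a))),.031+.085*np.sin(a)]
for j in(.7,.95,1.05,1.15):print(j,proj("top",[kn(j)]),proj("scene",[kn(j)]))
t=lambda L,ox,oy:np.array(L,float)/4+[ox,oy]-0.375
print("knob seen",t([[72,227]],220,150),t([[260,130]],205,150))
h=back("top",t([[225,215]],220,150),.182)[0];b=back("top",t([[196,227]],220,150),.165)[0]
print(h,back("scene",t([[162,135]],205,150),.182),np.degrees(np.arctan2(-(b-h)[0],(b-h)[1])))
print(proj("top",[[*o,.182]]),proj("scene",[[*o,.182]]))
E
```

```text
0.7 [[226.5092 206.9804]] [[275.8145 180.2565]]
0.95 [[232.6669 206.5262]] [[271.8399 180.8439]]
1.05 [[235.3807 206.3449]] [[270.0993 181.4143]]
1.15 [[238.1906 206.1672]] [[268.2996 182.1711]]
knob seen [[237.625 206.375]] [[269.625 182.125]]
[ 0.5234 -0.1166  0.182 ] [[ 0.526  -0.1128  0.182 ]] 22.64845388310238
[[276.2523 203.2246]] [[243.5887 183.5804]]
```

The clamp reads as shut at 1.13–1.15. The head is at about (0.524, -0.1165). Next I go above it with the closing line on the 115° direction.

To row units: -0.158 m / 0.75 = -0.2107, 0.004 m / 0.75 = 0.0053, -69 degrees / 180 = -0.3833.

Emit:
apply_moves --angular '[[0, 0, -0.0333], [0, 0, -0.0722], [0, 0, -0.1111], [0, 0, -0.15], [0, 0, -0.1889], [0, 0, -0.2278], [0, 0, -0.2667], [0, 0, -0.3056], [0, 0, -0.3444], [0, 0, -0.3722], [0, 0, -0.3833], [0, 0, -0.3833]]' --dp '[[0, -0.0107, 0], [0.0013, -0.0333, 0], [0.0013, -0.056, 0], [0.0027, -0.08, 0], [0.0027, -0.104, 0], [0.004, -0.128, 0], [0.004, -0.152, 0], [0.0053, -0.1733, 0], [0.0053, -0.1933, 0], [0.0053, -0.2067, 0], [0.0053, -0.2107, 0], [0.0053, -0.2107, 0]]' --fingers '[1, 1, 1, 1, 1, 1, 1, 1, 1, 1, 1, 1]'

```text
time_s: 7.97
ee_pos: [0.5198, -0.1198, 0.2701]
tool_rot: [3.139, 0.0, 0.432]
wrist_force: [-0.6, 0.2, -0.0]
finger_gap: 0.0851
grip_force: 0.0
```

Emit:
apply_moves --angular '[[0, 0, 0], [0, 0, 0], [0, 0, 0]]' --dp '[[0, 0, 0], [0, 0, 0], [0, 0, 0]]' --fingers '[1, 1, 1]'

```text
time_s: 8.22
ee_pos: [0.5205, -0.116, 0.2696]
tool_rot: [-3.141, -0.0, 0.439]
wrist_force: [-0.3, 0.4, 0.6]
finger_gap: 0.0852
grip_force: 0.0
```

To row units: -0.132 m / 0.75 = -0.176, 0.0035 m / 0.75 = 0.0047.

Emit:
apply_moves --angular '[[0, 0, 0], [0, 0, 0], [0, 0, 0], [0, 0, 0], [0, 0, 0], [0, 0, 0], [0, 0, 0], [0, 0, 0], [0, 0, 0], [0, 0, 0], [0, 0, 0]]' --dp '[[0.0047, -0.0007, -0.0133], [0.0047, -0.0007, -0.0333], [0.0047, -0.0007, -0.0533], [0.0047, -0.0007, -0.0733], [0.0047, -0.0007, -0.0933], [0.0047, -0.0007, -0.1133], [0.0047, -0.0007, -0.1333], [0.0047, -0.0007, -0.1533], [0.0047, -0.0007, -0.1693], [0.0047, -0.0007, -0.176], [0.0047, -0.0007, -0.176]]' --fingers '[1, 1, 1, 1, 1, 1, 1, 1, 1, 1, 1]' --squeeze 30

```text
time_s: 9.13
ee_pos: [0.5229, -0.1162, 0.1358]
tool_rot: [-3.14, 0.003, 0.438]
wrist_force: [-1.1, -0.5, 0.3]
finger_gap: 0.0856
grip_force: 0.0
```

```bash
python3 - <<'E'
from h import *
s=get_state();print(s["time_s"],s["ee_pos"],s["tool_rot"],s["wrist_force"])
a=read_camera("scene")[:,:,::-1]
f=lambda i:cv2.convertScaleAbs(cv2.resize(i,(500,500),interpolation=cv2.INTER_CUBIC),alpha=1.8,beta=15)
cv2.imwrite("pics/c4.png",f(a[140:240,200:300]))
E
```

```text
9.1333 [ 0.52290055 -0.11624577  0.13576348] [-3.13973116e+00  3.00269640e-03  4.37858806e-01] [-1.1379959  -0.45764654  0.31654424]
```

View pics/c4.png

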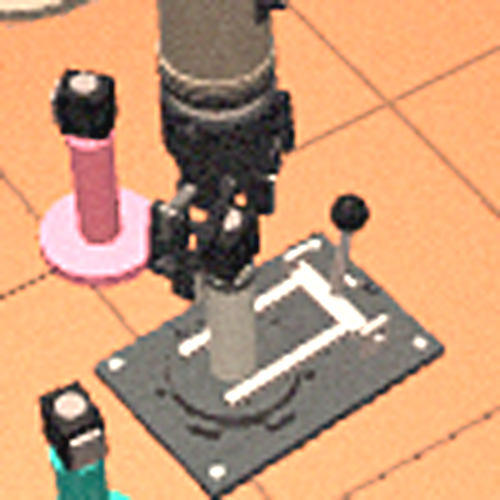

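The fingers stand astride the head at crop (232,240), and the clamp is still shut. Closing to squeeze the button.

Emit:
apply_moves --angular '[[0, 0, 0], [0, 0, 0], [0, 0, 0], [0, 0, 0], [0, 0, 0], [0, 0, 0], [0, 0, 0], [0, 0, 0], [0, 0, 0], [0, 0, 0]]' --dp '[[0, 0, 0], [0, 0, 0], [0, 0, 0], [0, 0, 0], [0, 0, 0], [0, 0, 0], [0, 0, 0], [0, 0, 0], [0, 0, 0], [0, 0, 0]]' --fingers '[0.8, 0.7, 0.6, 0.5, 0.4, 0.3, 0.2, 0.2, 0.2, 0.2]' --squeeze 35

```text
time_s: 10.02
ee_pos: [0.5237, -0.1147, 0.1383]
tool_rot: [-3.137, -0.001, 0.438]
wrist_force: [-3.0, 4.0, 5.2]
finger_gap: 0.0379
grip_force: 35.4
```

To row units: 0.03 m / 0.75 = 0.04, 0.002 m / 0.75 = 0.0027.

Emit:
apply_moves --angular '[[0, 0, 0], [0, 0, 0], [0, 0, 0], [0, 0, 0], [0, 0, 0], [0, 0, 0], [0, 0, 0], [0, 0, 0], [0, 0, 0], [0, 0, 0]]' --dp '[[-0.0007, 0.0013, 0], [-0.0007, 0.0013, 0.0027], [-0.0007, 0.0013, 0.0067], [-0.0007, 0.0013, 0.012], [-0.0007, 0.0013, 0.0173], [-0.0007, 0.0013, 0.0227], [-0.0007, 0.0013, 0.028], [-0.0007, 0.0013, 0.0333], [-0.0007, 0.0013, 0.0373], [-0.0007, 0.0013, 0.04]]' --fingers '[0.2, 0.2, 0.2, 0.2, 0.2, 0.2, 0.2, 0.2, 0.2, 0.2]'

```text
time_s: 10.85
ee_pos: [0.5235, -0.1149, 0.1679]
tool_rot: [-3.14, -0.0, 0.438]
wrist_force: [3.0, 2.9, -6.9]
finger_gap: 0.0379
grip_force: 36.0
```

To row units: 0.064 m / 0.75 = 0.0853, 0.061 m / 0.75 = 0.0813.

Emit:
apply_moves --angular '[[0, 0, 0], [0, 0, 0], [0, 0, 0], [0, 0, 0], [0, 0, 0], [0, 0, 0], [0, 0, 0], [0, 0, 0], [0, 0, 0], [0, 0, 0], [0, 0, 0], [0, 0, 0]]' --dp '[[0, 0, 0.004], [0, 0, 0.0107], [0, 0, 0.0187], [0, 0, 0.0267], [0, 0, 0.0347], [0, 0, 0.0427], [0, 0, 0.0507], [0, 0, 0.0587], [0, 0, 0.0667], [0, 0, 0.0747], [0, 0, 0.0813], [0, 0, 0.0853]]' --fingers '[0.2, 0.2, 0.2, 0.2, 0.2, 0.2, 0.2, 0.2, 0.2, 0.2, 0.2, 0.2]'

```text
time_s: 11.85
ee_pos: [0.5233, -0.1151, 0.2317]
tool_rot: [-3.14, -0.0, 0.437]
wrist_force: [2.6, 4.0, -8.9]
finger_gap: 0.0377
grip_force: 36.1
```

To row units: 0.004 m / 0.75 = 0.0053, 0.003 m / 0.75 = 0.004.

Emit:
apply_moves --angular '[[0, 0, 0], [0, 0, 0], [0, 0, 0], [0, 0, 0], [0, 0, 0], [0, 0, 0]]' --dp '[[0, 0, 0.0013], [0, 0, 0.0027], [0, 0, 0.004], [0, 0, 0.0053], [0, 0, 0.0053], [0, 0, 0.0053]]' --fingers '[0.2, 0.2, 0.2, 0.2, 0.2, 0.2]'

```text
time_s: 12.35
ee_pos: [0.5233, -0.1151, 0.2352]
tool_rot: [-3.14, 0.0, 0.437]
wrist_force: [3.3, 3.5, -8.6]
finger_gap: 0.0379
grip_force: 36.2
```

Force is still only the spring, with no hard stop yet. I'll creep up 1 mm at a time.

To row units: 0.002 m / 0.75 = 0.0027, 0.001 m / 0.75 = 0.0013.

Emit:
apply_moves --angular '[[0, 0, 0], [0, 0, 0], [0, 0, 0], [0, 0, 0]]' --dp '[[0, 0, 0.0013], [0, 0, 0.0027], [0, 0, 0.0027], [0, 0, 0.0027]]' --fingers '[0.2, 0.2, 0.2, 0.2]'

```text
time_s: 12.68
ee_pos: [0.5233, -0.1151, 0.2372]
tool_rot: [-3.14, 0.0, 0.437]
wrist_force: [2.8, 4.6, -9.3]
finger_gap: 0.0383
grip_force: 36.2
```

To row units: 0.001 m / 0.75 = 0.0013, 0.0005 m / 0.75 = 0.0007.

Emit:
apply_moves --angular '[[0, 0, 0], [0, 0, 0], [0, 0, 0], [0, 0, 0]]' --dp '[[0, 0, 0.0007], [0, 0, 0.0013], [0, 0, 0.0013], [0, 0, 0.0013]]' --fingers '[0.2, 0.2, 0.2, 0.2]'

```text
time_s: 13.02
ee_pos: [0.5233, -0.1151, 0.2381]
tool_rot: [-3.14, 0.0, 0.437]
wrist_force: [3.9, 4.6, -8.0]
finger_gap: 0.0377
grip_force: 36.2
```

To row units: 0.001 m / 0.75 = 0.0013, 0.0005 m / 0.75 = 0.0007.

Emit:
apply_moves --angular '[[0, 0, 0], [0, 0, 0], [0, 0, 0], [0, 0, 0]]' --dp '[[0, 0, 0.0007], [0, 0, 0.0013], [0, 0, 0.0013], [0, 0, 0.0013]]' --fingers '[0.2, 0.2, 0.2, 0.2]'

```text
time_s: 13.35
ee_pos: [0.5232, -0.1151, 0.2385]
tool_rot: [-3.14, 0.001, 0.437]
wrist_force: [2.6, 3.4, -11.1]
finger_gap: 0.038
grip_force: 36.9
```

To row units: 0.0005 m / 0.75 = 0.0007.

Emit:
apply_moves --angular '[[0, 0, 0], [0, 0, 0], [0, 0, 0], [0, 0, 0], [0, 0, 0]]' --dp '[[0, 0, 0.0007], [0, 0, 0.0007], [0, 0, 0.0007], [0, 0, 0.0007], [0, 0, 0.0007]]' --fingers '[0.2, 0.2, 0.2, 0.2, 0.2]'

```text
time_s: 13.77
ee_pos: [0.5231, -0.1151, 0.2386]
tool_rot: [-3.14, 0.001, 0.437]
wrist_force: [3.8, 4.2, -12.8]
finger_gap: 0.0378
grip_force: 37.2
```

```bash
python3 - <<'E'
from h import *
a=read_camera("scene")[:,:,::-1]
s=get_state();print(s["time_s"],s["ee_pos"],s["wrist_force"],s["finger_gap"])
f=lambda i:cv2.convertScaleAbs(cv2.resize(i,(500,500),interpolation=cv2.INTER_CUBIC),alpha=1.8,beta=15)
cv2.imwrite("pics/c5.png",f(a[140:240,200:300]))
E
```

```text
13.8167 [ 0.52310192 -0.11509269  0.23860535] [  4.34609332   3.39802136 -13.30313235] 0.038324491754262405
```

View pics/c5.png

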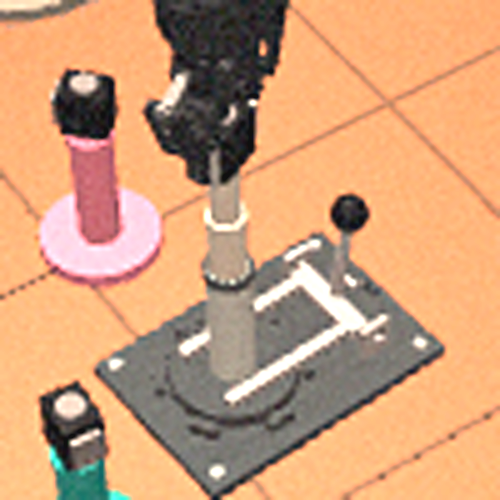

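The picture shows both tube stages out above the sleeve (crop (227,180)–(227,270)), the fork flat on the foot and the knob upright at (350,213). The pull force has risen with no further travel, so the head is at the second stop.

```bash
python3 -c "
from plant import finish_job
print(finish_job())"
```

```text
the job is handed in; nothing more can be done
None
```

The job is handed in: the clamp is locked over the seated foot, and the arm is holding the head at the second stop (about 100 mm out) with the button squeezed; the bottle, cup and box were not touched.

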